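Bolt the blade hatch of a grooming chest

ROBOT

A 6-joint arm with a two-finger parallel gripper is mounted at the origin on the work surface. World frame = base frame: x ahead of the robot, y to its left, z up, the work surface at z = 0. Lengths are in m, angles in rad, forces in N, time in s.
With the tool pointing down it reaches from about 0.3 to 1 m from the base axis. Payload 5.1 kg.
Tool frame: the origin (TCP) lies between the finger pads; the fingertips stand 17 mm ahead of it and the grasp point (between the pads) lies 2 mm behind it; z points along the fingers, y is the line along which they close (so a half turn about z gives the same grasp; the last joint's range is limited). The gripper opens to 95 mm and grips with 3 to 60 N. Pads are 20 mm wide; open, the fingers measure 119 mm over their backs; the gripper's body (75 mm by 180 mm) begins 59 mm behind the grasp point.
Start: joints at [-0.083, 0.124, 1.65, -0, 1.367, -0.083], TCP at [0.65, -0, 0.208] pointing down, gripper open.
Joint ranges: [-2.61, 2.61], [-1.02, 2.33], [0.03, 2.71], [-1.35, 4.49], [0.32, 2.68], [-2.91, 2.91]. Speed limits (rad/s): [2.57, 2.57, 3.14, 3.14, 3.14, 3.14].

INTERFACE

Orientations are given as a unit quaternion [x, y, z, w].
In Python, from cell import r gives the robot as it stands.
- The arm moves only by the tool carry_out, never from a script. Its argument "deltas" is a list of rows, each an object of numbers: "jaw": the gripper command: -1 is shut, 1 is fully open, values between are in proportion; "x", "y", "z": the shift along the tool's x, y, z in mm; "ax", "ay", "az": the turn, a rotation vector about the tool's x, y, z in degrees. A call has exactly 8 rows; each row is the pose to reach, as a shift and turn from the pose commanded when the call began, along the tool's axes at that moment; what a row does not reach only later rows make up. A row lasts 1/12 s, in which the tool goes at most 41.7 mm and 7.16 degrees, less where a joint would pass 70% of its speed; a pose out of reach is approached as far as the arm can. A call with a gripper value outside its range is refused whole. The fingers move at their own pace and stop on an object; "grip_force" is the grip in N (left out, the last holds). Time passes only in rows, so rows that repeat a pose let the fingers close, or fill a call up. It gives the time, the measured TCP pose, the force, the opening and the grip force at its end, in the units of the state.
- r.state(): the state, without advancing time (a new reading comes with each control period).
- r.camera(name): name is "scene" or "side" or "wrist"; returns a dict with "color" (384x512x3 uint8, red, green, blue), "range_z" (384x512 float32, m along the optical axis (not along the pixel's ray), 0 where there is no reading), "K" (3x3 intrinsics, pixels), "dist" ([k1, k2, p1, p2, k3] as OpenCV has them; the pictures are not rectified), "eye" and "orientation" of the camera in the world. Camera axes: x right, y down, z forward; pixel columns grow to the right and rows downward; lengths in m; the calibration is good to about 2 mm. A picture is of the moment at which its call begins.
- r.close_job(): hands the job in; it is judged then, once.
Trained networks look in the newest picture that a camera, given by its name, has taken for a name from the list of things; names that differ only in an ending like _2 or _b are one class to them, and where a whole thing is asked for, a point or a joint stands for the part that bears it (a point fixed in the world has none). Each returns a list of dicts, best first, with "confidence" (0 to 1); they miss things now and then, are a little off and sometimes report something else, mostly with a low value. They report only what shows in the picture. A call takes as long as a camera call.
- r.boxes_of(camera, name): "centre" ([column, row] in pixels, amid what is visible of it).
- r.masks_of(camera, name): "mask" (384x512 bool, what is visible of it) and "centre" ([column, row] in pixels, amid what is visible of it).
- r.pinpoint(camera, name): "centre" ([column, row] in pixels: a listed point, or the origin of a listed thing).
The state is a dict: "clock": time; "joint_positions": joint angles; "dq": joint speeds; "joint_efforts": joint torques, N m; "position": TCP position; "ee_rot": TCP orientation; "contact_force": force on the tool from outside, world axes, zero at the start; "ft_torque": the same for the moment, N m; "opening": finger opening in m; "grasp_force": force on a finger pad.
Only numpy, scipy, OpenCV 4.12 (cv2) and the standard library are available. Lean on these libraries where they do the work, as an engineer would, in place of code of your own. Each camera call takes 0.05 s, during which the arm holds its last target. There are 200 camera calls.

TASK

Lock the hatch of the grooming chest: slide the spring-loaded barrel bolt across until its handle meets the yellow stop, then turn the handle down to the bottom of the notch in the yellow keeper, so that it stays latched after you let go. Be gentle with the keeper: feel for the stop rather than ramming it, and never force the handle down beside the notch. Leave the grooming things where they are.

Things in the scene. Friction and masses are not known exactly. Their poses are not given: they have to be found in the camera images.
- chest: Walnut chest fixed to the table, 160 (x) x 400 (y) x 100 mm high; origin under its centre, front facing its -x. The bolt lies on top along chest y, its axis at chest x = -40 mm, z = 122 mm. Guide blocks 22 x 18 mm, top at z = 134 mm, hold the rod at y = -85 and +66 mm; a socket for its tip is on the dark hatch at y = 135 mm. The handle stands at chest y = -45 mm + bolt, x = -40 mm.
- bolt (a joint): Slide of the bolt along chest +y, m; 0 = drawn back (open), grows towards the hatch. Starts at 0 to 12 mm. A return spring of 80 N/m (3 to 7 N at the stop) and 1.4 N of friction: let go before the handle is in the notch, it runs back. The handle meets the stop somewhere between 42 and 82 mm; where differs each time and is not measured.
- handle (a joint): Turn of the handle about the bolt's axis, rad; 0 = upright, grows as it swings down towards chest -x; 1.57 = level, on the bottom of the notch. Light friction (0.03 N m): it stays where it is left. Outside the notch the keeper stops it at about 0.95 to 1.0.
- knob (a point): Centre of the black rubber knob at the handle's end: a cylinder 18 mm in diameter, 18 mm long along the bolt's axis (flat ends to chest +y and -y), 70 mm from the bolt's axis, on a steel bar 10 mm thick. Site axes: y along the bolt, z outward along the handle. Upright it is 192 mm above the table; level, 122 mm above it and 30 mm in front of the chest's front.
- keeper: Keeper on the chest's top, 27 to 39 mm in front of the bolt's axis: a dark rail along y, top 135 mm above the table, that carries a yellow insert. The insert is set anywhere in a 40 mm range along y and holds firm. Origin and axes are the chest's and tell nothing of where the insert is. It must not be loaded with more than 15 N.
- rail_end (a point): The dark rail's +y end, at the centre of its top (chest y = -13 mm). From -y to +y the yellow insert has a land 50 mm long (top 134 mm above the table), a notch 12 mm wide (bottom at 117 mm) and the stop: a plate 6 mm thick, top at 140 to 150 mm, from 38 mm in front of to 13 mm behind the bolt's axis, so it stops the handle at any turn. Against the stop the bar has 2 mm to spare in the notch.
- turntable: White turntable 240 mm in diameter, top 24 mm above the table; origin under its centre. Fixed.
- cup: Empty white ceramic cup on the turntable, 80 mm wide, 85 mm high; origin under its centre. Leave alone.
- rake: Steel undercoat rake with black handle lying on the table, about 180 x 70 mm, 22 mm high; length along its x. Leave alone.
- brush: Lavender plastic brush lying bristles down, about 185 x 50 mm, 32 mm high; length along its x. Leave alone.
- tin: Closed aluminium tin 66 mm in diameter, 38 mm high, standing on the rear part of the chest's top; origin under its centre. Leave alone.
- comb: Small walnut comb lying flat on the table, 36 x 120 mm, 6 mm high; length along its y. Leave alone.

How it is judged:
By the outcome, as a careful person would: the job done as asked, in the order asked, and still so for the second after the job is handed in, with the robot touching nothing.
It also fails if it takes over 72 s, if anything falls off the work surface, if the arm or the gripper's body presses on something with over 40 N, if the wrist force passes 120 N, or if a joint passes its speed limit or range.

## Working session

There is one attempt and no reset: what is moved stays moved. The work goes in short steps, Python scripts to look and compute and a tool call to move; the robot and the scene stay as the last step left them, time stands still between calls to the robot, and variables do not carry over. Pictures are saved under pics/ and viewed, at most 13 in all, crops included, and the job is handed in when it is done.

Besides the shell and the picture viewer there is one more tool, called after "Call:" as name([rows], argument=value, ...), one row to a line, values as JSON. carry_out: Moves the arm, as the interface text tells. Its arguments: {"type":"object","properties":{"deltas":{"type":"array"},"grip_force":{"type":"number"}},"required":["deltas"]}

```bash
mkdir -p pics
cat > h.py <<'E'
import numpy as np, cv2
from scipy.spatial.transform import Rotation as R
from cell import r
def w(c,px,d=None,z=None):
    n=cv2.undistortPoints(np.array([[px]],float),c["K"],np.array(c["dist"]))[0,0]
    v=R.from_quat(c["orientation"]).apply([n[0],n[1],1.]); e=np.array(c["eye"])
    if z is not None: d=(z-e[2])/v[2]
    return e+v*d
E
python3 - <<'E'
from h import *
s=r.state();print({k:np.round(v,3).tolist() for k,v in s.items()})
for n in("scene","side"):
    c=r.camera(n);cv2.imwrite(f"pics/{n}0.png",c["color"][:,:,::-1])
    print(n,np.round(c["eye"],3),np.round(R.from_quat(c["orientation"]).as_matrix()[:,2],2))
    for t,z in(("chest",0),("knob",.192),("rail_end",.135),("keeper",0),("tin",.1),("turntable",0),("cup",.024),("rake",0),("brush",0),("comb",0)):
        for p in r.pinpoint(n,t)[:2]: print(t,np.round(p["centre"],1),round(p["confidence"],2),np.round(w(c,p["centre"],z=z),3))
E
```

```text
{'clock': 0.0, 'joint_positions': [-0.083, 0.125, 1.652, -0.0, 1.367, -0.083], 'dq': [-0.001, 0.001, -0.002, 0.001, -0.002, 0.003], 'joint_efforts': [-0.001, -41.76, -35.994, 0.077, 0.049, -0.0], 'position': [0.649, 0.0, 0.206], 'ee_rot': [0.707, 0.707, -0.001, -0.001], 'contact_force': [0.434, -0.303, -0.093], 'ft_torque': [-0.008, 0.023, 0.003], 'grasp_force': 0.0, 'opening': 0.095}
scene [ 1.223 -0.109  1.295] [-0.51  0.07 -0.86]
chest [254.1 254.8] 0.86 [ 0.659 -0.042  0.   ]
knob [238.6 210. ] 0.58 [ 0.613 -0.072  0.192]
rail_end [248.8 210.7] 0.72 [ 0.588 -0.044  0.135]
tin [224.5 254.3] 0.85 [ 0.688 -0.124  0.1  ]
turntable [401.8 149.9] 0.78 [0.372 0.488 0.   ]
cup [395.5 137.8] 0.95 [0.338 0.471 0.024]
brush [113.3 242.6] 0.66 [ 0.556 -0.443  0.   ]
side [ 0.243 -0.846  0.81 ] [ 0.25  0.76 -0.6 ]
chest [293.6 223.1] 0.94 [ 0.643 -0.016  0.   ]
chest [180.3 164.1] 0.39 [ 0.334  0.5   -0.   ]
knob [293.6 188. ] 0.65 [ 0.61  -0.068  0.192]
rail_end [283.8 199.9] 0.82 [ 0.59  -0.044  0.135]
keeper [299.  227.1] 0.56 [ 0.652 -0.041 -0.   ]
keeper [181.8 162.1] 0.41 [0.343 0.514 0.   ]
tin [325.1 216.4] 0.88 [ 0.697 -0.122  0.1  ]
tin [294.  187.7] 0.37 [0.667 0.049 0.1  ]
turntable [192.1 167.1] 0.77 [0.378 0.458 0.   ]
cup [182.2 164.4] 0.89 [0.338 0.455 0.024]
rake [228.5 354.7] 0.72 [ 0.309 -0.402  0.   ]
brush [326.6 335.1] 0.96 [ 0.554 -0.432  0.   ]
comb [224.1 229.4] 0.65 [0.41  0.033 0.   ]
```

View pics/scene0.png

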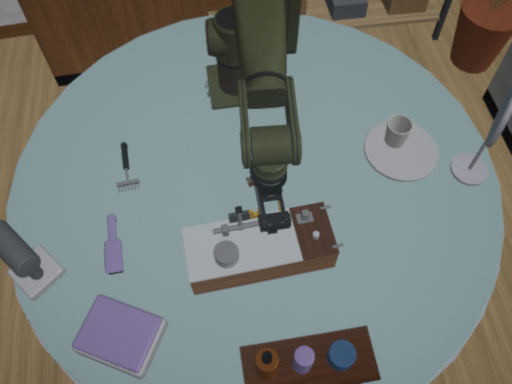

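View pics/side0.png

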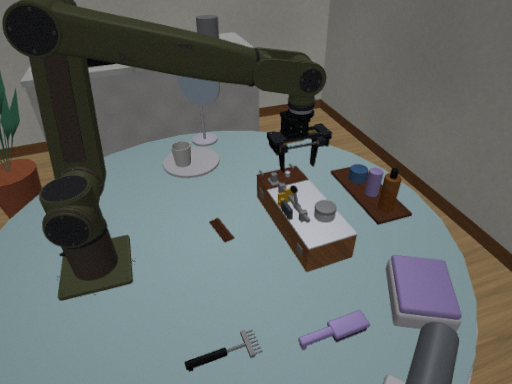

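The scene picture shows the chest from (183,240) to (335,270), with the handle upright near (238,210) and the yellow insert at about (258,214). The side picture shows the knob at (293,188). Next I need the chest's yaw and the yellow insert.

```bash
cat >> h.py <<'E'
def cloud(c):
    h,wd=c["range_z"].shape
    u,v=np.meshgrid(np.arange(wd),np.arange(h))
    n=cv2.undistortPoints(np.stack([u,v],-1).reshape(-1,1,2).astype(float),c["K"],np.array(c["dist"])).reshape(h,wd,2)
    d=c["range_z"]
    P=np.dstack([n[...,0]*d,n[...,1]*d,d]).reshape(-1,3)
    return (R.from_quat(c["orientation"]).apply(P)+c["eye"]).reshape(h,wd,3)
E
python3 - <<'E'
from h import *
for n in("scene","side"):
    c=r.camera(n);P=cloud(c);m=r.masks_of(n,"chest")[0]["mask"]
    Q=P[m&(c["range_z"]>0)]
    T=Q[abs(Q[:,2]-.1)<.008]
    print(n,len(T),np.median(T[:,2]))
    b=cv2.minAreaRect((T[:,:2]*1000).astype(np.float32));print(b)
    print(cv2.boxPoints(b).round(0).tolist())
    hsv=cv2.cvtColor(c["color"],cv2.COLOR_RGB2HSV)
    y=(hsv[...,0]>18)&(hsv[...,0]<32)&(hsv[...,1]>150)&(hsv[...,2]>110)&(P[...,2]>.09)&(P[...,2]<.17)&(abs(P[...,0]-.6)<.1)&(abs(P[...,1])<.15)
    print("yellow",y.sum(),P[y].min(0).round(3),P[y].max(0).round(3))
E
```

```text
scene 6388 0.09894474750150994
((663.0332641601562, -26.486083984375), (164.11244201660156, 404.3602294921875), 2.438180446624756)
[[572.0, 172.0], [590.0, -232.0], [754.0, -225.0], [736.0, 179.0]]
yellow 10 [ 0.586 -0.041  0.112] [ 0.591 -0.022  0.133]
side 2883 0.09936142165193318
((659.9146728515625, -25.453094482421875), (163.2227783203125, 406.0400390625), 2.6458661556243896)
[[569.0, 174.0], [588.0, -232.0], [751.0, -224.0], [732.0, 181.0]]
yellow 32 [ 0.581 -0.038  0.107] [0.62  0.027 0.151]
```

Call:
carry_out([
  {"z": -30,"az": -7,"jaw": 1},
  {"z": -60,"az": -14,"jaw": 1},
  {"x": -20,"y": -10,"z": -60,"az": -21,"jaw": 1},
  {"x": -40,"y": -20,"z": -60,"az": -28,"jaw": 1},
  {"x": -60,"y": -30,"z": -60,"az": -35,"jaw": 1},
  {"x": -70,"y": -38,"z": -60,"az": -42,"jaw": 1},
  {"x": -70,"y": -38,"z": -60,"az": -49,"jaw": 1},
  {"x": -70,"y": -38,"z": -60,"az": -56,"jaw": 1},
])

```text
$.deltas[0]: bad value
```

Call:
carry_out([
  {"az": -7,"jaw": 1},
  {"az": -14,"jaw": 1},
  {"az": -21,"jaw": 1},
  {"az": -28,"jaw": 1},
  {"az": -35,"jaw": 1},
  {"az": -36.5,"jaw": 1},
  {"az": -36.5,"jaw": 1},
  {"az": -36.5,"jaw": 1},
])

```text
$.deltas[0]: bad value
```

```bash
cat >> h.py <<'E'
O=np.array([.6615,-.026]); YAW=np.radians(2.5)
def ch(p):
    d=np.array(p[:2])-O; c,s=np.cos(YAW),np.sin(YAW)
    return np.round(np.array([c*d[0]+s*d[1],-s*d[0]+c*d[1],p[2]])*1000,1)
E
python3 - <<'E'
from h import *
s=r.state();print(s["clock"],ch(s["position"]),R.from_quat(s["ee_rot"]).as_matrix().round(3).tolist(),s["contact_force"])
for n in("wrist","side","scene"):
    c=r.camera(n);P=cloud(c)
    print(n,np.round(c["eye"],3),R.from_quat(c["orientation"]).as_matrix().round(2).tolist())
    cv2.imwrite(f"pics/{n}1.png",c["color"][:,:,::-1])
    for t,z in(("knob",.192),("rail_end",.135),("chest",0)):
        for p in r.pinpoint(n,t)[:1]:
            q=p["centre"];print(t,np.round(q,1),round(p["confidence"],2),ch(w(c,q,z=z)),ch(P[int(q[1]),int(q[0])]))
E
```

```text
1.3 [-10.4  26.5 207.5] [[-0.0, 1.0, -0.0], [1.0, 0.0, -0.0], [-0.0, -0.0, -1.0]] [-0.09438057  0.06003927  0.44852775]
wrist [0.65  0.07  0.383] [[1.0, 0.0, 0.0], [0.0, -0.97, -0.25], [0.0, 0.25, -0.97]]
knob [197.2 320.2] 0.72 [-51.2 -41.5 192. ] [-20.7  53.9 324.4]
rail_end [178.6 244.4] 0.84 [-73.3  -9.8 135. ] [-74.4 -10.4 132.7]
chest [261.8 188.6] 0.76 [-0.8  1.1  0. ] [-3.1 26.1 98.3]
side [ 0.243 -0.846  0.81 ] [[0.95, -0.2, 0.25], [-0.32, -0.56, 0.76], [-0.01, -0.8, -0.6]]
knob [291.5 186.6] 0.6 [-56.1 -31.3 192. ] [ 3.9 88.6 98.8]
rail_end [284.5 201.5] 0.75 [-73.3 -23.4 135. ] [-73.  -19.1 133.8]
scene [ 1.223 -0.109  1.295] [[0.16, 0.84, -0.51], [0.99, -0.14, 0.07], [-0.01, -0.52, -0.86]]
knob [227.1 258.1] 0.62 [ 74.8 -95.4 192. ] [ 52.7 -95.1 142.2]
rail_end [246.  212.4] 0.57 [-70.4 -22.8 135. ] [-71.6 -22.6 135.1]
chest [255.2 254.2] 0.87 [ -4.8 -12.8   0. ] [ 37.  -20.3  97.9]
```

The move was refused, apparently because each row needs every field. I'll resend it with all seven.

Call:
carry_out([
  {"x": 0,"y": 0,"z": -30,"ax": 0,"ay": 0,"az": -7,"jaw": 1},
  {"x": 0,"y": 0,"z": -60,"ax": 0,"ay": 0,"az": -14,"jaw": 1},
  {"x": -20,"y": -10,"z": -60,"ax": 0,"ay": 0,"az": -21,"jaw": 1},
  {"x": -40,"y": -20,"z": -60,"ax": 0,"ay": 0,"az": -28,"jaw": 1},
  {"x": -60,"y": -30,"z": -60,"ax": 0,"ay": 0,"az": -35,"jaw": 1},
  {"x": -70,"y": -38,"z": -60,"ax": 0,"ay": 0,"az": -42,"jaw": 1},
  {"x": -70,"y": -38,"z": -60,"ax": 0,"ay": 0,"az": -49,"jaw": 1},
  {"x": -70,"y": -38,"z": -60,"ax": 0,"ay": 0,"az": -56,"jaw": 1},
])

```text
clock: 2.57
position: [0.6116, -0.0709, 0.2678]
ee_rot: [0.29, 0.957, 0.0, 0.0]
contact_force: [0.1, -0.2, -0.0]
opening: 0.0952
grasp_force: 0.0
```

Call:
carry_out([
  {"x": 0,"y": 0,"z": 0,"ax": 0,"ay": 0,"az": -7,"jaw": 1},
  {"x": 0,"y": 0,"z": 0,"ax": 0,"ay": 0,"az": -14,"jaw": 1},
  {"x": 0,"y": 0,"z": 0,"ax": 0,"ay": 0,"az": -21,"jaw": 1},
  {"x": 0,"y": 0,"z": 0,"ax": 0,"ay": 0,"az": -28,"jaw": 1},
  {"x": 0,"y": 0,"z": 0,"ax": 0,"ay": 0,"az": -35,"jaw": 1},
  {"x": 0,"y": 0,"z": 0,"ax": 0,"ay": 0,"az": -36.5,"jaw": 1},
  {"x": 0,"y": 0,"z": 0,"ax": 0,"ay": 0,"az": -36.5,"jaw": 1},
  {"x": 0,"y": 0,"z": 0,"ax": 0,"ay": 0,"az": -36.5,"jaw": 1},
])

```text
clock: 3.23
position: [0.612, -0.07, 0.2676]
ee_rot: [-0.021, 1.0, 0.0, 0.0]
contact_force: [-0.2, -0.2, 0.8]
opening: 0.0951
grasp_force: 0.0
```

Run:
```python
from h import *
s=r.state();print(s["clock"],ch(s["position"]),R.from_quat(s["ee_rot"]).as_matrix().round(3).tolist(),s["contact_force"])
for n in("wrist","side"):
    c=r.camera(n);P=cloud(c)
    print(n,np.round(c["eye"],3),R.from_quat(c["orientation"]).as_matrix().round(2).tolist())
    cv2.imwrite(f"pics/{n}2.png",c["color"][:,:,::-1])
    for t,z in(("knob",.192),("rail_end",.135),("chest",0)):
        for p in r.pinpoint(n,t)[:1]:
            q=p["centre"];print(t,np.round(q,1),round(p["confidence"],2),ch(w(c,q,z=z)),ch(P[int(q[1]),int(q[0])]))
```

```text
3.2333 [-51.4 -41.8 267.6] [[-0.999, -0.043, 0.0], [-0.043, 0.999, 0.0], [-0.0, 0.0, -1.0]] [-0.21968457 -0.2079266   0.75308972]
wrist [ 0.543 -0.072  0.443] [[-0.04, 0.97, 0.25], [1.0, 0.04, 0.01], [-0.0, 0.25, -0.97]]
knob [250.9 194.3] 0.66 [-52.9 -42.8 192. ] [-54.8 -43.5 198.3]
chest [286.4 196.6] 0.98 [1.7 5.8 0. ] [-25.7  -4.9  97.7]
side [ 0.243 -0.846  0.81 ] [[0.95, -0.2, 0.25], [-0.32, -0.56, 0.76], [-0.01, -0.8, -0.6]]
rail_end [284.2 201.1] 0.61 [-73.4 -21.2 135. ] [-72.9 -18.8 133.5]
chest [297.3 220.1] 0.77 [ 0.3 20.4  0. ] [-56.5 -80.3 100.1]
```

View pics/wrist2.png

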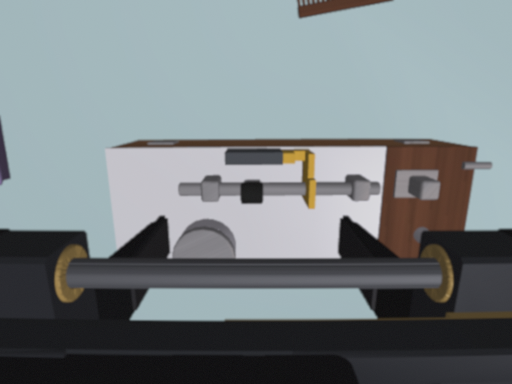

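The wrist picture shows the knob at (252,192), the rail's +y end at (282,157), the yellow land out to about (303,156), and the stop plate across columns 306–315. The handle is nearly upright, and the fingers straddle it in y.

Run:
```python
from h import *
c=r.camera("wrist")
hsv=cv2.cvtColor(c["color"],cv2.COLOR_RGB2HSV)
y=(hsv[...,0]>15)&(hsv[...,0]<35)&(hsv[...,1]>150)&(hsv[...,2]>100);y[215:]=0;y[:140]=0
for row in (153,157,161,170,185,195,203):
    k=np.where(y[row])[0]
    if len(k): print(row,k.min(),k.max(),ch(w(c,[k.min(),row],z=.134 if row<165 else .145)),ch(w(c,[k.max(),row],z=.134 if row<165 else .145)))
print("railend",ch(w(c,[282,157],z=.135)))
for q in([241,192],[263,192],[252,182],[252,202]):print("knob",ch(w(c,q,z=.2)))
cv2.imwrite("pics/crop2.png",cv2.resize(c["color"][140:215,215:335,::-1],None,fx=6,fy=6,interpolation=cv2.INTER_CUBIC))
```

```text
153 284 310 [-78.2 -11.6 134. ] [-78.3  13.2 134. ]
157 284 313 [-74.4 -11.6 134. ] [-74.4  16.3 134. ]
161 284 312 [-70.5 -11.5 134. ] [-70.6  15.5 134. ]
170 307 312 [-63.8   9.2 145. ] [-63.8  13.8 145. ]
185 308 314 [-49.4  10.7 145. ] [-49.4  16.4 145. ]
195 308 313 [-39.7  11.1 145. ] [-39.7  15.9 145. ]
203 308 313 [-31.7  11.4 145. ] [-31.7  16.2 145. ]
railend [-74.5 -13.6 135. ]
knob [-56.9 -50.4 200. ]
knob [-56.9 -33.4 200. ]
knob [-64.8 -41.9 200. ]
knob [-48.8 -41.9 200. ]
```

View pics/crop2.png

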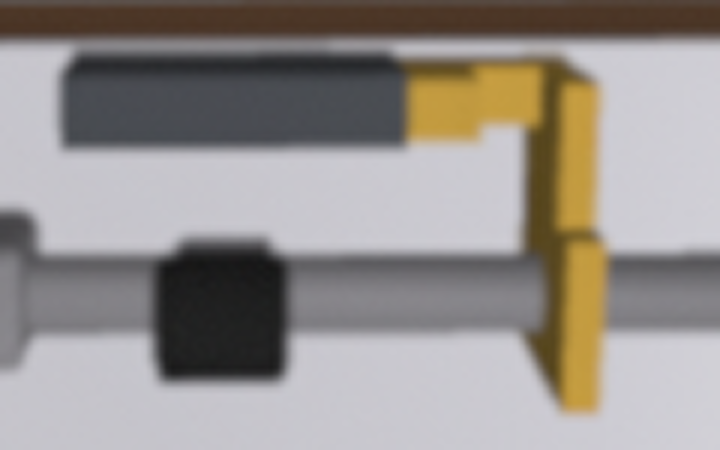

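The stop's near face is at chest y ≈ 10.5 mm and the knob is at y ≈ -42, so the travel to contact should be about 47 mm. Next I go down and grip.

Call:
carry_out([
  {"x": 2.5,"y": 0,"z": 15,"ax": 0,"ay": 0,"az": 0,"jaw": 0},
  {"x": 2.5,"y": 0,"z": 30,"ax": 0,"ay": 0,"az": 0,"jaw": 0},
  {"x": 2.5,"y": 0,"z": 45,"ax": 0,"ay": 0,"az": 0,"jaw": 0},
  {"x": 2.5,"y": 0,"z": 60,"ax": 0,"ay": 0,"az": 0,"jaw": -0.1},
  {"x": 2.5,"y": 0,"z": 70,"ax": 0,"ay": 0,"az": 0,"jaw": -0.2},
  {"x": 2.5,"y": 0,"z": 78,"ax": 0,"ay": 0,"az": 0,"jaw": -0.3},
  {"x": 2.5,"y": 0,"z": 78,"ax": 0,"ay": 0,"az": 0,"jaw": -0.4},
  {"x": 2.5,"y": 0,"z": 78,"ax": 0,"ay": 0,"az": 0,"jaw": -0.4},
], grip_force=8)

```text
clock: 4.35
position: [0.6092, -0.0701, 0.1887]
ee_rot: [-0.022, 1.0, 0.0, -0.001]
contact_force: [-1.0, -0.3, -0.1]
opening: 0.047
grasp_force: 0.0
```

Call:
carry_out([
  {"x": 0,"y": 0,"z": 0,"ax": 0,"ay": 0,"az": 0,"jaw": -0.5},
  {"x": 0,"y": 0,"z": 0,"ax": 0,"ay": 0,"az": 0,"jaw": -0.6},
  {"x": 0,"y": 0,"z": 0,"ax": 0,"ay": 0,"az": 0,"jaw": -0.7},
  {"x": 0,"y": 0,"z": 0,"ax": 0,"ay": 0,"az": 0,"jaw": -0.8},
  {"x": 0,"y": 0,"z": 0,"ax": 0,"ay": 0,"az": 0,"jaw": -0.8},
  {"x": 0,"y": 0,"z": 0,"ax": 0,"ay": 0,"az": 0,"jaw": -0.8},
  {"x": 0,"y": 0,"z": 0,"ax": 0,"ay": 0,"az": 0,"jaw": -0.8},
  {"x": 0,"y": 0,"z": 0,"ax": 0,"ay": 0,"az": 0,"jaw": -0.8},
], grip_force=12)

```text
clock: 5.02
position: [0.6099, -0.0704, 0.1904]
ee_rot: [-0.022, 1.0, -0.0, 0.001]
contact_force: [0.1, -1.7, 2.4]
opening: 0.017
grasp_force: 12.0
```

Run:
```python
from h import *
s=r.state();print(s["clock"],ch(s["position"]),s["contact_force"],s["opening"],s["grasp_force"])
c=r.camera("wrist");cv2.imwrite("pics/wrist3.png",c["color"][:,:,::-1])
for p in r.pinpoint("wrist","knob")[:1]: print(p,ch(w(c,p["centre"],z=.19)))
```

```text
5.0167 [-53.5 -42.1 190.4] [ 0.10867731 -1.74691601  2.44201748] 0.017008703551768853 12.00708657503128
```

View pics/wrist3.png

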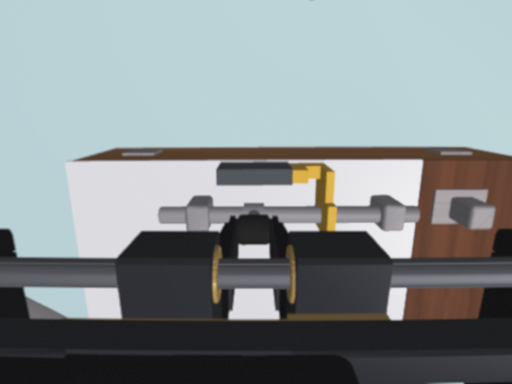

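The picture shows the knob held between the pads at about (253,232), with the bolt path clear up to the yellow stop at (328,215). I slide 38 mm towards the stop, then feel for it.

Call:
carry_out([
  {"x": 0,"y": 4,"z": 0,"ax": 0,"ay": 0,"az": 0,"jaw": -0.8},
  {"x": 0,"y": 10,"z": 0,"ax": 0,"ay": 0,"az": 0,"jaw": -0.8},
  {"x": 0,"y": 16,"z": 0,"ax": 0,"ay": 0,"az": 0,"jaw": -0.8},
  {"x": 0,"y": 22,"z": 0,"ax": 0,"ay": 0,"az": 0,"jaw": -0.8},
  {"x": 0,"y": 28,"z": 0,"ax": 0,"ay": 0,"az": 0,"jaw": -0.8},
  {"x": 0,"y": 34,"z": 0,"ax": 0,"ay": 0,"az": 0,"jaw": -0.8},
  {"x": 0,"y": 38,"z": 0,"ax": 0,"ay": 0,"az": 0,"jaw": -0.8},
  {"x": 0,"y": 38,"z": 0,"ax": 0,"ay": 0,"az": 0,"jaw": -0.8},
], grip_force=15)

```text
clock: 5.78
position: [0.608, -0.0316, 0.1903]
ee_rot: [-0.022, 1.0, -0.001, 0.0]
contact_force: [-1.9, -1.8, 5.4]
opening: 0.017
grasp_force: 15.0
```

```bash
cat > v.py <<'E'
from h import *
s=r.state();f=s["contact_force"];print(s["clock"],ch(s["position"]),"Fchest",ch(np.r_[O+np.array(f[:2])/1000,f[2]/1000]),s["opening"],s["grasp_force"])
c=r.camera("wrist")
hsv=cv2.cvtColor(c["color"],cv2.COLOR_RGB2HSV)
y=(hsv[...,0]>15)&(hsv[...,0]<35)&(hsv[...,1]>150)&(hsv[...,2]>100);y[240:]=0;y[:140]=0
for p in r.pinpoint("wrist","knob")[:1]: print(p,ch(w(c,p["centre"],z=.19)))
k=np.where(y);print("yellow",k[1].min(),k[1].max())
E
cat v.py > /tmp/v.py; echo 'import sys;cv2.imwrite(sys.argv[1],cv2.resize(c["color"][130:280,170:370,::-1],None,fx=3.5,fy=3.5,interpolation=cv2.INTER_CUBIC))' >> v.py
python3 v.py pics/v4.png
```

```text
5.7833 [-53.7  -3.3 190.3] Fchest [-2.  -1.8  5.4] 0.016956551678911493 15.00919908285141
{'centre': [254.2, 230.0], 'confidence': 0.64} [-54.   -1.8 190. ]
yellow 240 280
```

View pics/v4.png

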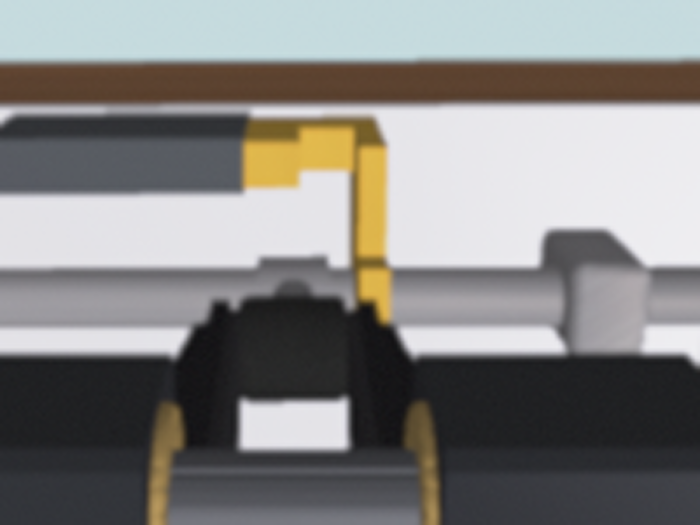

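Handle in line with the notch's left half; the notch spans crop columns 300–355 and the stop's near face is at about 355. I close in slowly and take up the small downward load.

Call:
carry_out([
  {"x": 0,"y": 1,"z": -1,"ax": 0,"ay": 0,"az": 0,"jaw": -0.8},
  {"x": 0,"y": 2,"z": -2,"ax": 0,"ay": 0,"az": 0,"jaw": -0.8},
  {"x": 0,"y": 3,"z": -2,"ax": 0,"ay": 0,"az": 0,"jaw": -0.8},
  {"x": 0,"y": 4,"z": -2,"ax": 0,"ay": 0,"az": 0,"jaw": -0.8},
  {"x": 0,"y": 5,"z": -2,"ax": 0,"ay": 0,"az": 0,"jaw": -0.8},
  {"x": 0,"y": 5,"z": -2,"ax": 0,"ay": 0,"az": 0,"jaw": -0.8},
  {"x": 0,"y": 5,"z": -2,"ax": 0,"ay": 0,"az": 0,"jaw": -0.8},
  {"x": 0,"y": 5,"z": -2,"ax": 0,"ay": 0,"az": 0,"jaw": -0.8},
])

```text
clock: 6.55
position: [0.6071, -0.0272, 0.1904]
ee_rot: [-0.022, 1.0, -0.0, -0.001]
contact_force: [0.9, -5.0, -3.4]
opening: 0.0168
grasp_force: 15.0
```

Call:
carry_out([
  {"x": 0,"y": 0.3,"z": 0,"ax": 0,"ay": 0,"az": 0,"jaw": -0.8},
  {"x": 0,"y": 0.6,"z": 0,"ax": 0,"ay": 0,"az": 0,"jaw": -0.8},
  {"x": 0,"y": 0.9,"z": 0,"ax": 0,"ay": 0,"az": 0,"jaw": -0.8},
  {"x": 0,"y": 1.2,"z": 0,"ax": 0,"ay": 0,"az": 0,"jaw": -0.8},
  {"x": 0,"y": 1.5,"z": 0,"ax": 0,"ay": 0,"az": 0,"jaw": -0.8},
  {"x": 0,"y": 1.5,"z": 0,"ax": 0,"ay": 0,"az": 0,"jaw": -0.8},
  {"x": 0,"y": 1.5,"z": 0,"ax": 0,"ay": 0,"az": 0,"jaw": -0.8},
  {"x": 0,"y": 1.5,"z": 0,"ax": 0,"ay": 0,"az": 0,"jaw": -0.8},
])

```text
clock: 7.22
position: [0.607, -0.0258, 0.1905]
ee_rot: [-0.022, 1.0, -0.0, -0.001]
contact_force: [1.0, -4.5, -3.9]
opening: 0.017
grasp_force: 15.0
```

Call:
carry_out([
  {"x": 0,"y": 0.3,"z": 0.7,"ax": 0,"ay": 0,"az": 0,"jaw": -0.8},
  {"x": 0,"y": 0.6,"z": 0.7,"ax": 0,"ay": 0,"az": 0,"jaw": -0.8},
  {"x": 0,"y": 0.9,"z": 0.7,"ax": 0,"ay": 0,"az": 0,"jaw": -0.8},
  {"x": 0,"y": 1.2,"z": 0.7,"ax": 0,"ay": 0,"az": 0,"jaw": -0.8},
  {"x": 0,"y": 1.5,"z": 0.7,"ax": 0,"ay": 0,"az": 0,"jaw": -0.8},
  {"x": 0,"y": 1.5,"z": 0.7,"ax": 0,"ay": 0,"az": 0,"jaw": -0.8},
  {"x": 0,"y": 1.5,"z": 0.7,"ax": 0,"ay": 0,"az": 0,"jaw": -0.8},
  {"x": 0,"y": 1.5,"z": 0.7,"ax": 0,"ay": 0,"az": 0,"jaw": -0.8},
])

```text
clock: 7.88
position: [0.6071, -0.0244, 0.1904]
ee_rot: [-0.022, 1.0, -0.0, -0.001]
contact_force: [-0.2, -5.4, -3.0]
opening: 0.017
grasp_force: 15.0
```

Call:
carry_out([
  {"x": 0,"y": 0.2,"z": 0,"ax": 0,"ay": 0,"az": 0,"jaw": -0.8},
  {"x": 0,"y": 0.4,"z": 0,"ax": 0,"ay": 0,"az": 0,"jaw": -0.8},
  {"x": 0,"y": 0.6,"z": 0,"ax": 0,"ay": 0,"az": 0,"jaw": -0.8},
  {"x": 0,"y": 0.8,"z": 0,"ax": 0,"ay": 0,"az": 0,"jaw": -0.8},
  {"x": 0,"y": 1,"z": 0,"ax": 0,"ay": 0,"az": 0,"jaw": -0.8},
  {"x": 0,"y": 1,"z": 0,"ax": 0,"ay": 0,"az": 0,"jaw": -0.8},
  {"x": 0,"y": 1,"z": 0,"ax": 0,"ay": 0,"az": 0,"jaw": -0.8},
  {"x": 0,"y": 1,"z": 0,"ax": 0,"ay": 0,"az": 0,"jaw": -0.8},
])

```text
clock: 8.55
position: [0.6071, -0.0235, 0.1904]
ee_rot: [-0.022, 1.0, -0.0, -0.001]
contact_force: [0.9, -5.3, -2.4]
opening: 0.0167
grasp_force: 15.0
```

Chest y ≈ 4.8 mm and no contact yet. I continue with 1 mm probes.

Call:
carry_out([
  {"x": 0,"y": 0.2,"z": 0.5,"ax": 0,"ay": 0,"az": 0,"jaw": -0.8},
  {"x": 0,"y": 0.4,"z": 0.5,"ax": 0,"ay": 0,"az": 0,"jaw": -0.8},
  {"x": 0,"y": 0.6,"z": 0.5,"ax": 0,"ay": 0,"az": 0,"jaw": -0.8},
  {"x": 0,"y": 0.8,"z": 0.5,"ax": 0,"ay": 0,"az": 0,"jaw": -0.8},
  {"x": 0,"y": 1,"z": 0.5,"ax": 0,"ay": 0,"az": 0,"jaw": -0.8},
  {"x": 0,"y": 1,"z": 0.5,"ax": 0,"ay": 0,"az": 0,"jaw": -0.8},
  {"x": 0,"y": 1,"z": 0.5,"ax": 0,"ay": 0,"az": 0,"jaw": -0.8},
  {"x": 0,"y": 1,"z": 0.5,"ax": 0,"ay": 0,"az": 0,"jaw": -0.8},
])

```text
clock: 9.22
position: [0.6073, -0.023, 0.1904]
ee_rot: [-0.022, 1.0, -0.001, -0.0]
contact_force: [0.1, -6.0, -1.5]
opening: 0.0169
grasp_force: 15.0
```

Call:
carry_out([
  {"x": 0,"y": 0.2,"z": 0.3,"ax": 0,"ay": 0,"az": 0,"jaw": -0.8},
  {"x": 0,"y": 0.4,"z": 0.3,"ax": 0,"ay": 0,"az": 0,"jaw": -0.8},
  {"x": 0,"y": 0.6,"z": 0.3,"ax": 0,"ay": 0,"az": 0,"jaw": -0.8},
  {"x": 0,"y": 0.8,"z": 0.3,"ax": 0,"ay": 0,"az": 0,"jaw": -0.8},
  {"x": 0,"y": 0.8,"z": 0.3,"ax": 0,"ay": 0,"az": 0,"jaw": -0.8},
  {"x": 0,"y": 0.8,"z": 0.3,"ax": 0,"ay": 0,"az": 0,"jaw": -0.8},
  {"x": 0,"y": 0.8,"z": 0.3,"ax": 0,"ay": 0,"az": 0,"jaw": -0.8},
  {"x": 0,"y": 0.8,"z": 0.3,"ax": 0,"ay": 0,"az": 0,"jaw": -0.8},
])

```text
clock: 9.88
position: [0.6073, -0.0228, 0.1904]
ee_rot: [-0.022, 1.0, -0.001, -0.0]
contact_force: [-0.6, -7.9, 0.3]
opening: 0.0171
grasp_force: 15.0
```

```bash
python3 v.py pics/v5.png
```

```text
9.8833 [-54.    5.5 190.4] Fchest [-1.  -7.9  0.3] 0.017067056615715608 15.001280754804611
{'centre': [251.4, 229.7], 'confidence': 0.59} [-54.4   5.4 190. ]
yellow 228 267
```

View pics/v5.png

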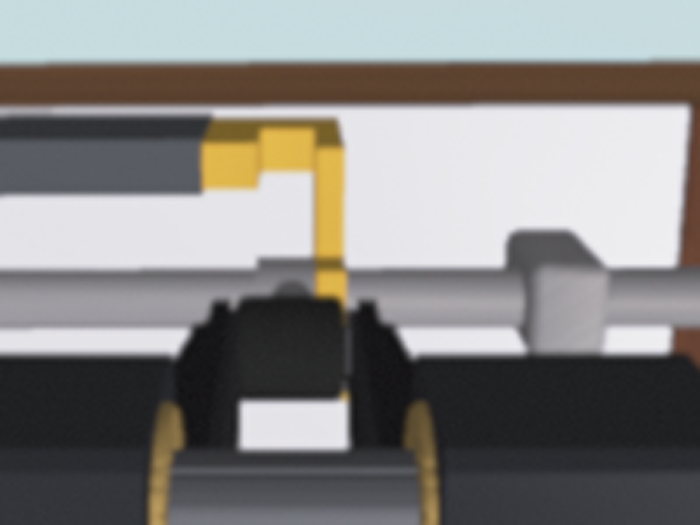

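The y force rose from 5.3 to 7.9 N with no further travel, at chest y = 5.5 mm. That matches the picture (near face of the stop at crop column 316, bar just left of it), so the stop is felt. I ease the push slightly and start the turn.

Call:
carry_out([
  {"x": 0,"y": -0.6,"z": 0,"ax": 0,"ay": 0,"az": 0,"jaw": -0.8},
  {"x": 6.8,"y": -0.6,"z": 1.7,"ax": 0,"ay": 0,"az": 0,"jaw": -0.8},
  {"x": 13.4,"y": -0.6,"z": 4.1,"ax": 0,"ay": 0,"az": 0,"jaw": -0.8},
  {"x": 19.7,"y": -0.6,"z": 7.2,"ax": 0,"ay": 0,"az": 0,"jaw": -0.8},
  {"x": 25.6,"y": -0.6,"z": 10.8,"ax": 0,"ay": 0,"az": 0,"jaw": -0.8},
  {"x": 31.2,"y": -0.6,"z": 15.1,"ax": 0,"ay": 0,"az": 0,"jaw": -0.8},
  {"x": 36.3,"y": -0.6,"z": 19.8,"ax": 0,"ay": 0,"az": 0,"jaw": -0.8},
  {"x": 36.3,"y": -0.6,"z": 19.8,"ax": 0,"ay": 0,"az": 0,"jaw": -0.8},
], grip_force=12)

```text
clock: 10.65
position: [0.5702, -0.0247, 0.1712]
ee_rot: [-0.022, 1.0, -0.001, -0.001]
contact_force: [-3.5, -7.4, 3.3]
opening: 0.0179
grasp_force: 12.0
```

```bash
python3 v.py pics/v6.png
```

```text
10.65 [-91.2   5.3 171.2] Fchest [-3.8 -7.2  3.3] 0.01787475857321615 12.002480775117874
{'centre': [253.7, 237.4], 'confidence': 0.74} [-94.7   6.5 190. ]
yellow 236 265
```

View pics/v6.png

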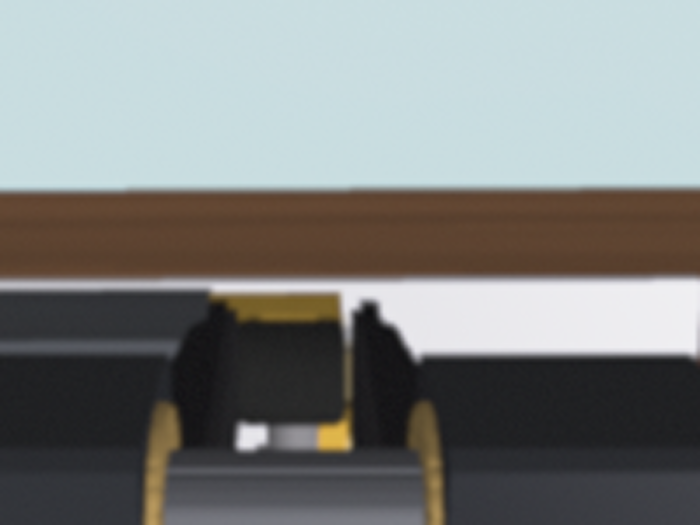

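Call:
carry_out([
  {"x": 1,"y": -0.7,"z": -1,"ax": 0,"ay": 0,"az": 0,"jaw": -0.8},
  {"x": 3.4,"y": -0.7,"z": 1.6,"ax": 0,"ay": 0,"az": 0,"jaw": -0.8},
  {"x": 5.6,"y": -0.7,"z": 4.3,"ax": 0,"ay": 0,"az": 0,"jaw": -0.8},
  {"x": 7.7,"y": -0.7,"z": 7,"ax": 0,"ay": 0,"az": 0,"jaw": -0.8},
  {"x": 8.7,"y": -0.7,"z": 8.5,"ax": 0,"ay": 0,"az": 0,"jaw": -0.8},
  {"x": 9.7,"y": -0.7,"z": 9.9,"ax": 0,"ay": 0,"az": 0,"jaw": -0.8},
  {"x": 10.6,"y": -0.7,"z": 11.4,"ax": 0,"ay": 0,"az": 0,"jaw": -0.8},
  {"x": 10.6,"y": -0.7,"z": 11.4,"ax": 0,"ay": 0,"az": 0,"jaw": -0.8},
])

```text
clock: 11.42
position: [0.5603, -0.0253, 0.1599]
ee_rot: [-0.022, 1.0, -0.001, -0.0]
contact_force: [-2.3, -5.0, 2.4]
opening: 0.0177
grasp_force: 12.0
```

```bash
python3 v.py pics/v7.png
```

```text
11.4167 [-101.1    5.1  159.9] Fchest [-2.5 -4.9  2.4] 0.017669248081707896 12.001773118972778
{'centre': [254.8, 239.6], 'confidence': 0.97} [-108.2    6.9  190. ]Traceback (most recent call last):
  File "v.py", line 7, in <module>
    k=np.where(y);print("yellow",k[1].min(),k[1].max())
                                 ~~~~~~~~^^
    return umr_minimum(a, axis, None, out, keepdims, initial, where)
ValueError: zero-size array to reduction operation minimum which has no identity
```

Call:
carry_out([
  {"x": 1.4,"y": 0,"z": 1,"ax": 0,"ay": 0,"az": 0,"jaw": -0.8},
  {"x": 2.3,"y": 0,"z": 2.5,"ax": 0,"ay": 0,"az": 0,"jaw": -0.8},
  {"x": 3.2,"y": 0,"z": 4,"ax": 0,"ay": 0,"az": 0,"jaw": -0.8},
  {"x": 4.1,"y": 0,"z": 5.6,"ax": 0,"ay": 0,"az": 0,"jaw": -0.8},
  {"x": 4.9,"y": 0,"z": 7.2,"ax": 0,"ay": 0,"az": 0,"jaw": -0.8},
  {"x": 5.7,"y": 0,"z": 8.8,"ax": 0,"ay": 0,"az": 0,"jaw": -0.8},
  {"x": 6.3,"y": 0,"z": 10.4,"ax": 0,"ay": 0,"az": 0,"jaw": -0.8},
  {"x": 6.9,"y": 0,"z": 12,"ax": 0,"ay": 0,"az": 0,"jaw": -0.8},
])

```text
clock: 12.18
position: [0.5535, -0.0257, 0.1481]
ee_rot: [-0.022, 1.0, -0.001, -0.0]
contact_force: [-4.1, -5.9, 2.6]
opening: 0.0176
grasp_force: 12.0
```

The handle is past 1.0 rad with no resistance, so it is in the notch. I continue down.

Call:
carry_out([
  {"x": 1.5,"y": 0,"z": 2,"ax": 0,"ay": 0,"az": 0,"jaw": -0.8},
  {"x": 2.3,"y": 0,"z": 4,"ax": 0,"ay": 0,"az": 0,"jaw": -0.8},
  {"x": 3,"y": 0,"z": 6,"ax": 0,"ay": 0,"az": 0,"jaw": -0.8},
  {"x": 3.6,"y": 0,"z": 8,"ax": 0,"ay": 0,"az": 0,"jaw": -0.8},
  {"x": 4.2,"y": 0,"z": 10,"ax": 0,"ay": 0,"az": 0,"jaw": -0.8},
  {"x": 4.6,"y": 0,"z": 12,"ax": 0,"ay": 0,"az": 0,"jaw": -0.8},
  {"x": 5,"y": 0,"z": 14,"ax": 0,"ay": 0,"az": 0,"jaw": -0.8},
  {"x": 5.3,"y": 0,"z": 16,"ax": 0,"ay": 0,"az": 0,"jaw": -0.8},
])

```text
clock: 12.85
position: [0.5481, -0.0259, 0.1317]
ee_rot: [-0.022, 1.0, -0.001, -0.0]
contact_force: [-2.5, -6.1, 2.2]
opening: 0.018
grasp_force: 12.0
```

Call:
carry_out([
  {"x": 0.5,"y": 0,"z": 1,"ax": 0,"ay": 0,"az": 0,"jaw": -0.8},
  {"x": 0.7,"y": 0,"z": 2,"ax": 0,"ay": 0,"az": 0,"jaw": -0.8},
  {"x": 0.8,"y": 0,"z": 3,"ax": 0,"ay": 0,"az": 0,"jaw": -0.8},
  {"x": 0.9,"y": 0,"z": 4,"ax": 0,"ay": 0,"az": 0,"jaw": -0.8},
  {"x": 1,"y": 0,"z": 5,"ax": 0,"ay": 0,"az": 0,"jaw": -0.8},
  {"x": 1,"y": 0,"z": 6,"ax": 0,"ay": 0,"az": 0,"jaw": -0.8},
  {"x": 1,"y": 0,"z": 7,"ax": 0,"ay": 0,"az": 0,"jaw": -0.8},
  {"x": 1,"y": 0,"z": 7,"ax": 0,"ay": 0,"az": 0,"jaw": -0.8},
])

```text
clock: 13.52
position: [0.547, -0.026, 0.1243]
ee_rot: [-0.022, 1.0, -0.001, -0.001]
contact_force: [-2.0, -6.5, 1.2]
opening: 0.0177
grasp_force: 12.0
```

Call:
carry_out([
  {"x": 0,"y": 0,"z": 0.3,"ax": 0,"ay": 0,"az": 0,"jaw": -0.8},
  {"x": 0,"y": 0,"z": 0.6,"ax": 0,"ay": 0,"az": 0,"jaw": -0.8},
  {"x": 0,"y": 0,"z": 0.9,"ax": 0,"ay": 0,"az": 0,"jaw": -0.8},
  {"x": 0,"y": 0,"z": 1.2,"ax": 0,"ay": 0,"az": 0,"jaw": -0.8},
  {"x": 0,"y": 0,"z": 1.5,"ax": 0,"ay": 0,"az": 0,"jaw": -0.8},
  {"x": 0,"y": 0,"z": 1.5,"ax": 0,"ay": 0,"az": 0,"jaw": -0.8},
  {"x": 0,"y": 0,"z": 1.5,"ax": 0,"ay": 0,"az": 0,"jaw": -0.8},
  {"x": 0,"y": 0,"z": 1.5,"ax": 0,"ay": 0,"az": 0,"jaw": -0.8},
])

```text
clock: 14.18
position: [0.5469, -0.026, 0.1229]
ee_rot: [-0.022, 1.0, -0.001, -0.001]
contact_force: [-3.6, -6.8, 1.4]
opening: 0.0176
grasp_force: 12.0
```

Call:
carry_out([
  {"x": 0.3,"y": -0.3,"z": 0.2,"ax": 0,"ay": 0,"az": 0,"jaw": -0.8},
  {"x": 0.3,"y": -0.3,"z": 0.4,"ax": 0,"ay": 0,"az": 0,"jaw": -0.8},
  {"x": 0.3,"y": -0.3,"z": 0.6,"ax": 0,"ay": 0,"az": 0,"jaw": -0.8},
  {"x": 0.3,"y": -0.3,"z": 0.8,"ax": 0,"ay": 0,"az": 0,"jaw": -0.8},
  {"x": 0.3,"y": -0.3,"z": 1,"ax": 0,"ay": 0,"az": 0,"jaw": -0.8},
  {"x": 0.3,"y": -0.3,"z": 1,"ax": 0,"ay": 0,"az": 0,"jaw": -0.8},
  {"x": 0.3,"y": -0.3,"z": 1,"ax": 0,"ay": 0,"az": 0,"jaw": -0.8},
  {"x": 0.3,"y": -0.3,"z": 1,"ax": 0,"ay": 0,"az": 0,"jaw": -0.8},
])

```text
clock: 14.85
position: [0.5468, -0.026, 0.122]
ee_rot: [-0.022, 1.0, -0.0, -0.0]
contact_force: [-1.6, -6.1, 1.3]
opening: 0.0178
grasp_force: 12.0
```

Call:
carry_out([
  {"x": 0,"y": 0,"z": 0.2,"ax": 0,"ay": 0,"az": 0,"jaw": -0.8},
  {"x": 0,"y": 0,"z": 0.4,"ax": 0,"ay": 0,"az": 0,"jaw": -0.8},
  {"x": 0,"y": 0,"z": 0.6,"ax": 0,"ay": 0,"az": 0,"jaw": -0.8},
  {"x": 0,"y": 0,"z": 0.8,"ax": 0,"ay": 0,"az": 0,"jaw": -0.8},
  {"x": 0,"y": 0,"z": 0.8,"ax": 0,"ay": 0,"az": 0,"jaw": -0.8},
  {"x": 0,"y": 0,"z": 0.8,"ax": 0,"ay": 0,"az": 0,"jaw": -0.8},
  {"x": 0,"y": 0,"z": 0.8,"ax": 0,"ay": 0,"az": 0,"jaw": -0.8},
  {"x": 0,"y": 0,"z": 0.8,"ax": 0,"ay": 0,"az": 0,"jaw": -0.8},
])

```text
clock: 15.52
position: [0.5468, -0.026, 0.1212]
ee_rot: [-0.022, 1.0, -0.0, -0.0]
contact_force: [-2.4, -6.0, 1.6]
opening: 0.0175
grasp_force: 12.0
```

Call:
carry_out([
  {"x": 0,"y": 0,"z": 0.2,"ax": 0,"ay": 0,"az": 0,"jaw": -0.8},
  {"x": 0,"y": 0,"z": 0.4,"ax": 0,"ay": 0,"az": 0,"jaw": -0.8},
  {"x": 0,"y": 0,"z": 0.6,"ax": 0,"ay": 0,"az": 0,"jaw": -0.8},
  {"x": 0,"y": 0,"z": 0.8,"ax": 0,"ay": 0,"az": 0,"jaw": -0.8},
  {"x": 0,"y": 0,"z": 0.8,"ax": 0,"ay": 0,"az": 0,"jaw": -0.8},
  {"x": 0,"y": 0,"z": 0.8,"ax": 0,"ay": 0,"az": 0,"jaw": -0.8},
  {"x": 0,"y": 0,"z": 0.8,"ax": 0,"ay": 0,"az": 0,"jaw": -0.8},
  {"x": 0,"y": 0,"z": 0.8,"ax": 0,"ay": 0,"az": 0,"jaw": -0.8},
])

```text
clock: 16.18
position: [0.5468, -0.026, 0.1204]
ee_rot: [-0.022, 1.0, -0.0, -0.0]
contact_force: [-2.3, -5.8, 1.7]
opening: 0.0172
grasp_force: 12.0
```

Call:
carry_out([
  {"x": 0,"y": 0,"z": 0.2,"ax": 0,"ay": 0,"az": 0,"jaw": -0.8},
  {"x": 0,"y": 0,"z": 0.4,"ax": 0,"ay": 0,"az": 0,"jaw": -0.8},
  {"x": 0,"y": 0,"z": 0.6,"ax": 0,"ay": 0,"az": 0,"jaw": -0.8},
  {"x": 0,"y": 0,"z": 0.8,"ax": 0,"ay": 0,"az": 0,"jaw": -0.8},
  {"x": 0,"y": 0,"z": 0.8,"ax": 0,"ay": 0,"az": 0,"jaw": -0.8},
  {"x": 0,"y": 0,"z": 0.8,"ax": 0,"ay": 0,"az": 0,"jaw": -0.8},
  {"x": 0,"y": 0,"z": 0.8,"ax": 0,"ay": 0,"az": 0,"jaw": -0.8},
  {"x": 0,"y": 0,"z": 0.8,"ax": 0,"ay": 0,"az": 0,"jaw": -0.8},
])

```text
clock: 16.85
position: [0.5467, -0.026, 0.1195]
ee_rot: [-0.022, 1.0, -0.0, -0.001]
contact_force: [-1.8, -5.8, 0.8]
opening: 0.0179
grasp_force: 12.0
```

Call:
carry_out([
  {"x": 0,"y": 0,"z": 0.2,"ax": 0,"ay": 0,"az": 0,"jaw": -0.8},
  {"x": 0,"y": 0,"z": 0.4,"ax": 0,"ay": 0,"az": 0,"jaw": -0.8},
  {"x": 0,"y": 0,"z": 0.6,"ax": 0,"ay": 0,"az": 0,"jaw": -0.8},
  {"x": 0,"y": 0,"z": 0.8,"ax": 0,"ay": 0,"az": 0,"jaw": -0.8},
  {"x": 0,"y": 0,"z": 0.8,"ax": 0,"ay": 0,"az": 0,"jaw": -0.8},
  {"x": 0,"y": 0,"z": 0.8,"ax": 0,"ay": 0,"az": 0,"jaw": -0.8},
  {"x": 0,"y": 0,"z": 0.8,"ax": 0,"ay": 0,"az": 0,"jaw": -0.8},
  {"x": 0,"y": 0,"z": 0.8,"ax": 0,"ay": 0,"az": 0,"jaw": -0.8},
])

```text
clock: 17.52
position: [0.5467, -0.026, 0.1187]
ee_rot: [-0.022, 1.0, -0.0, -0.001]
contact_force: [-3.0, -6.0, 0.9]
opening: 0.0177
grasp_force: 12.0
```

Run:
```python
from h import *
s=r.state();f=s["contact_force"];print(s["clock"],ch(s["position"]),f,s["ft_torque"])
for n in("wrist","side"):
    c=r.camera(n);P=cloud(c)
    for p in r.pinpoint(n,"knob")[:2]: q=p["centre"];print(n,p,ch(w(c,q,z=.122)),ch(P[int(q[1]),int(q[0])]))
    im=c["color"][160:310,170:370] if n=="wrist" else c["color"][140:260,220:370]
    cv2.imwrite(f"pics/{n}8.png",cv2.resize(im[...,::-1],None,fx=3.8,fy=3.8,interpolation=cv2.INTER_CUBIC))
```

```text
17.5167 [-114.7    5.   118.7] [-2.96422445 -6.04722857  0.941572  ] [-0.96373391  0.32248229 -0.03631338]
wrist {'centre': [253.6, 242.6], 'confidence': 0.55} [-108.6    6.1  122. ] [-112.4    5.8  130. ]
side {'centre': [265.6, 199.2], 'confidence': 0.61} [-116.5   24.9  122. ] [-122.9   14.2  132.2]
side {'centre': [297.4, 223.4], 'confidence': 0.48} [ -74.4 -116.5  122. ] [-62.1 -91.8  99.2]
```

View pics/side8.png

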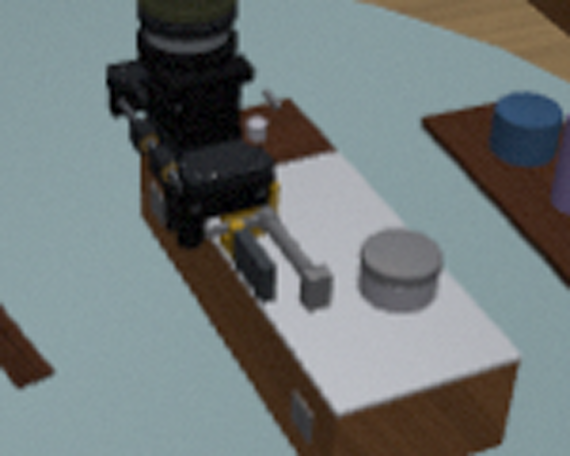

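The side picture shows the handle lying across the keeper (bar at about (220,230), yellow insert beside it), nearly level. There's no bottom contact yet, so I keep feeling downwards.

Call:
carry_out([
  {"x": 0,"y": 0,"z": 0.2,"ax": 0,"ay": 0,"az": 0,"jaw": -0.8},
  {"x": 0,"y": 0,"z": 0.4,"ax": 0,"ay": 0,"az": 0,"jaw": -0.8},
  {"x": 0,"y": 0,"z": 0.6,"ax": 0,"ay": 0,"az": 0,"jaw": -0.8},
  {"x": 0,"y": 0,"z": 0.8,"ax": 0,"ay": 0,"az": 0,"jaw": -0.8},
  {"x": 0,"y": 0,"z": 0.8,"ax": 0,"ay": 0,"az": 0,"jaw": -0.8},
  {"x": 0,"y": 0,"z": 0.8,"ax": 0,"ay": 0,"az": 0,"jaw": -0.8},
  {"x": 0,"y": 0,"z": 0.8,"ax": 0,"ay": 0,"az": 0,"jaw": -0.8},
  {"x": 0,"y": 0,"z": 0.8,"ax": 0,"ay": 0,"az": 0,"jaw": -0.8},
])

```text
clock: 18.38
position: [0.5467, -0.026, 0.1179]
ee_rot: [-0.022, 1.0, -0.0, -0.001]
contact_force: [-2.6, -5.8, 0.8]
opening: 0.0178
grasp_force: 12.0
```

Call:
carry_out([
  {"x": 0,"y": 0,"z": 0.2,"ax": 0,"ay": 0,"az": 0,"jaw": -0.8},
  {"x": 0,"y": 0,"z": 0.4,"ax": 0,"ay": 0,"az": 0,"jaw": -0.8},
  {"x": 0,"y": 0,"z": 0.6,"ax": 0,"ay": 0,"az": 0,"jaw": -0.8},
  {"x": 0,"y": 0,"z": 0.8,"ax": 0,"ay": 0,"az": 0,"jaw": -0.8},
  {"x": 0,"y": 0,"z": 0.8,"ax": 0,"ay": 0,"az": 0,"jaw": -0.8},
  {"x": 0,"y": 0,"z": 0.8,"ax": 0,"ay": 0,"az": 0,"jaw": -0.8},
  {"x": 0,"y": 0,"z": 0.8,"ax": 0,"ay": 0,"az": 0,"jaw": -0.8},
  {"x": 0,"y": 0,"z": 0.8,"ax": 0,"ay": 0,"az": 0,"jaw": -0.8},
])

```text
clock: 19.05
position: [0.5467, -0.026, 0.1171]
ee_rot: [-0.022, 1.0, -0.0, -0.0]
contact_force: [-1.8, -5.3, 1.6]
opening: 0.0178
grasp_force: 12.0
```

Run:
```python
from h import *
c=r.camera("wrist");P=cloud(c)
for row in range(222,262,4):
    q=P[row-1:row+2,249:259].reshape(-1,3); print(row,ch(np.median(q,0)), c["color"][row,254])
m=r.masks_of("wrist","knob")
for k in m[:1]: print(k["centre"],k["confidence"],np.argwhere(k["mask"]).min(0),np.argwhere(k["mask"]).max(0))
hs=P[200:215,400:430].reshape(-1,3);print(ch(np.median(hs,0)))
im=c["color"][160:310,170:370]
cv2.imwrite("pics/w9.png",cv2.resize(im[...,::-1],None,fx=3.8,fy=3.8,interpolation=cv2.INTER_CUBIC))
```

```text
222 [-80.3   6.    6.8] [93 76 65]
226 [-119.     6.1  121.4] [32 28 26]
230 [-118.2    6.1  125.5] [26 27 27]
234 [-116.6    6.1  127. ] [31 30 30]
238 [-114.9    6.1  128.6] [33 33 34]
242 [-112.9    6.1  129.4] [38 37 37]
246 [-110.9    6.1  130.3] [38 38 38]
250 [-108.4    6.1  129.6] [36 36 36]
254 [-105.2    6.1  128.3] [37 37 38]
258 [-144.1    6.5  213. ] [103 101 104]
[256.2, 247.6] 0.69 [225 238] [318 269]
[-92.4 159.6  -1.2]
```

View pics/w9.png

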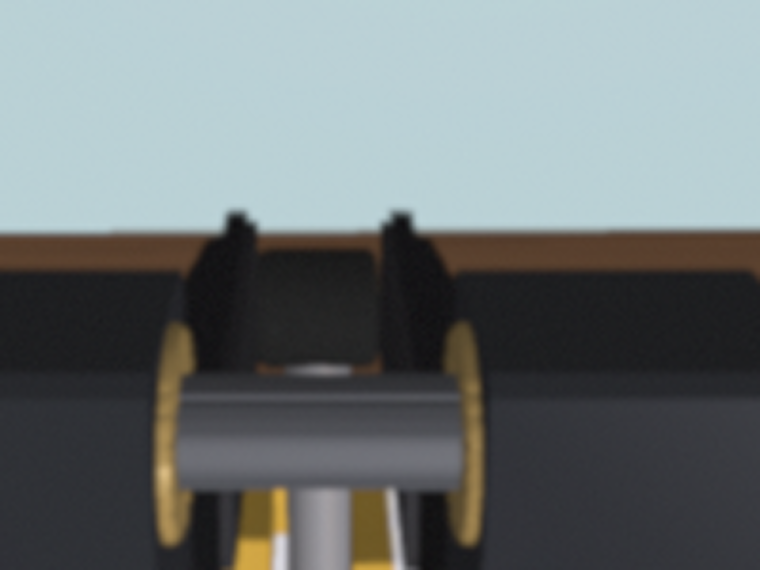

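The wrist picture shows the knob between the pads (crop (318,305)) and the bar (crop (320,530)) running in the notch between the yellow land and the stop. I measure the bar's slope from depth.

Run:
```python
from h import *
c=r.camera("wrist");P=cloud(c)
for row in range(286,384,6):
    q=P[row-1:row+2,251:257].reshape(-1,3); print(row,ch(np.median(q,0)), c["color"][row,254])
s=r.state();print(s["contact_force"],ch(s["position"]))
```

```text
286 [-138.6    6.2  217.8] [87 88 94]
292 [-80.4   6.1 126.1] [156 154 159]
298 [-76.1   6.1 125.7] [154 152 157]
304 [-72.1   6.1 125.5] [155 152 157]
310 [-68.4   6.1 126. ] [154 152 157]
316 [-64.3   5.8 125.9] [153 151 156]
322 [-139.8    6.2  234.2] [30 30 31]
328 [-139.8    6.2  236.2] [30 31 33]
334 [-139.7    6.2  237.8] [29 30 33]
340 [-139.8    6.2  239.7] [28 29 32]
346 [-139.9    6.2  241.4] [28 29 32]
352 [-139.4    6.1  242.4] [46 48 53]
358 [-139.7    6.2  244.4] [20 20 23]
364 [-139.8    6.2  246.1] [22 21 24]
370 [-139.7    6.2  247.2] [21 20 23]
376 [-139.7    6.2  248.5] [20 21 23]
382 [-139.9    6.2  249.9] [21 17 20]
[-2.56366247 -5.72440067  1.32138157] [-114.7    5.   117.1]
```

The bar is flat: its top reads 125.9 over 16 mm, and with the -1.2 mm depth bias that means 127, which is level. One short, gentle press will confirm the bottom.

Call:
carry_out([
  {"x": 0,"y": 0,"z": 0,"ax": 0,"ay": 0,"az": 0,"jaw": -0.8},
  {"x": 0,"y": 0,"z": 0,"ax": 0,"ay": 0,"az": 0,"jaw": -0.8},
  {"x": 0,"y": 0,"z": 0,"ax": 0,"ay": 0,"az": 0,"jaw": -0.8},
  {"x": 0,"y": 0,"z": 0,"ax": 0,"ay": 0,"az": 0,"jaw": -0.8},
  {"x": 0,"y": 0,"z": 0,"ax": 0,"ay": 0,"az": 0,"jaw": -0.8},
  {"x": 0,"y": 0,"z": 0,"ax": 0,"ay": 0,"az": 0,"jaw": -0.8},
  {"x": 0,"y": 0,"z": 0.7,"ax": 0,"ay": 0,"az": 0,"jaw": -0.8},
  {"x": 0,"y": 0,"z": 1.4,"ax": 0,"ay": 0,"az": 0,"jaw": -0.8},
])

```text
clock: 19.87
position: [0.5468, -0.026, 0.1161]
ee_rot: [-0.022, 1.0, -0.0, -0.001]
contact_force: [-3.9, -6.5, 4.8]
opening: 0.0177
grasp_force: 12.0
```

Fz rises to 4.8 N, so the bottom is felt. I open, wait, and rise straight up.

Call:
carry_out([
  {"x": 0,"y": 0,"z": 0,"ax": 0,"ay": 0,"az": 0,"jaw": -0.5},
  {"x": 0,"y": 0,"z": 0,"ax": 0,"ay": 0,"az": 0,"jaw": -0.3},
  {"x": 0,"y": 0,"z": 0,"ax": 0,"ay": 0,"az": 0,"jaw": -0.1},
  {"x": 0,"y": 0,"z": 0,"ax": 0,"ay": 0,"az": 0,"jaw": 0},
  {"x": 0,"y": 0,"z": 0,"ax": 0,"ay": 0,"az": 0,"jaw": 0},
  {"x": 0,"y": 0,"z": 0,"ax": 0,"ay": 0,"az": 0,"jaw": 0},
  {"x": 0,"y": 0,"z": -5,"ax": 0,"ay": 0,"az": 0,"jaw": 0},
  {"x": 0,"y": 0,"z": -15,"ax": 0,"ay": 0,"az": 0,"jaw": 0},
])

```text
clock: 20.53
position: [0.546, -0.0253, 0.1292]
ee_rot: [-0.022, 1.0, 0.0, -0.002]
contact_force: [-0.9, 0.4, -0.1]
opening: 0.0471
grasp_force: 0.0
```

Call:
carry_out([
  {"x": 0,"y": 0,"z": -15,"ax": 0,"ay": 0,"az": 0,"jaw": 0},
  {"x": 0,"y": 0,"z": -30,"ax": 0,"ay": 0,"az": 0,"jaw": 0},
  {"x": 0,"y": 0,"z": -50,"ax": 0,"ay": 0,"az": 0,"jaw": 0},
  {"x": 0,"y": 0,"z": -75,"ax": 0,"ay": 0,"az": 0,"jaw": 0},
  {"x": 0,"y": 0,"z": -100,"ax": 0,"ay": 0,"az": 0,"jaw": 0},
  {"x": 0,"y": 0,"z": -120,"ax": 0,"ay": 0,"az": 0,"jaw": 0},
  {"x": 0,"y": 0,"z": -120,"ax": 0,"ay": 0,"az": 0,"jaw": 0},
  {"x": 0,"y": 0,"z": -120,"ax": 0,"ay": 0,"az": 0,"jaw": 0},
])

```text
clock: 21.2
position: [0.548, -0.0257, 0.2525]
ee_rot: [-0.022, 1.0, -0.0, 0.002]
contact_force: [-0.2, -0.6, 0.2]
opening: 0.0476
grasp_force: 0.0
```

Run:
```python
from h import *
s=r.state();print(s["clock"],ch(s["position"]),s["contact_force"])
c=r.camera("wrist");P=cloud(c)
C=np.stack([ch(p) for p in P[180:330,200:310].reshape(-1,3)])
for x in range(-118,-48,5):
    k=C[(abs(C[:,0]-x)<2.5)&(abs(C[:,1]-4.5)<3)&(C[:,2]>60)]
    if len(k): print(x,np.median(k[:,2]).round(1))
k=C[(C[:,0]<-100)&(C[:,2]>115)&(C[:,2]<140)];print(k.min(0),k.max(0))
k=C[(abs(C[:,0]+90)<4)&(C[:,2]>118)&(C[:,2]<140)];print("bar y",k.min(0),k.max(0))
cv2.imwrite("pics/w10.png",c["color"][:,:,::-1])
```

```text
21.2 [-113.4    5.3  252.5] [-0.15888956 -0.62031973  0.20717456]
-113 128.8
-108 128.8
-103 125.7
-98 125.2
-93 125.2
-88 125.0
-83 125.3
-78 125.3
-73 125.6
-68 125.2
-63 125.6
-58 125.5
-53 125.0
[-115.5   -4.8  122.1] [-100.1   12.5  130.6]
bar y [-93.8  -1.2 120.1] [-86.1   7.7 127.1]
```

View pics/w10.png

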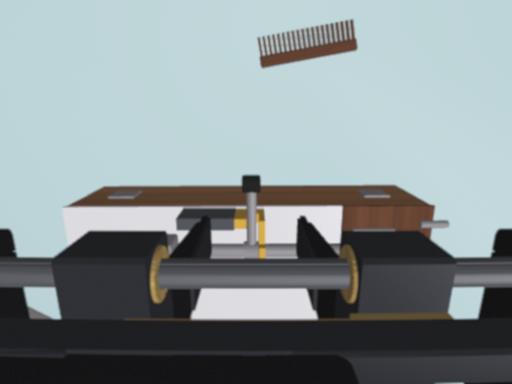

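After release the picture shows the knob at (251,183) and the bar at (251,220), lying level in the notch against its land wall. The gripper is clear and the bolt has stayed put.

```bash
python3 -c "
from cell import r
print(r.close_job())"
```

```text
the job is handed in; nothing more can be done
None
```

The hatch is bolted: I slid the bolt until I felt the stop and turned the handle down level in the notch, and after I let go it stayed latched with the gripper clear; the job was handed in at about 21 s, and no verdict came back.

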